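# Two turns of the ice mill

## Robot

A 6-joint arm with a two-finger parallel gripper is mounted at the origin on the work surface. World frame = base frame: x ahead of the robot, y to its left, z up, the work surface at z = 0. Lengths are in m, angles in rad, forces in N, time in s.
With the tool pointing down it reaches from about 0.275 to 1 m from the base axis. Payload 8.4 kg.
Tool frame: the origin (TCP) lies at the very end of the fingers, on their centre line; the grasp point (between the pads) lies 19 mm behind it; z points along the fingers, y is the line along which they close (so a half turn about z gives the same grasp; the last joint's range is limited). The gripper opens to 85 mm and grips with 20 to 120 N. Pads are 22 mm wide; open, the fingers measure 114 mm over their backs; the gripper's body (76 mm by 85 mm) begins 54 mm behind the grasp point. The pads swing forward as they close: fully open they stand 13 mm farther back than shut.
Start: joints at [-1.251, 0.353, 1.633, -0, 1.155, -0.002], TCP at [0.198, -0.593, 0.231] pointing down, gripper open.
Joint ranges: [-2.63, 2.63], [-0.92, 2.1], [0.06, 2.66], [-1.3, 4.44], [0, 2.69], [-3.02, 3.02]. Speed limits (rad/s): [2.22, 2.22, 2.79, 3.14, 3.14, 3.14].

## Interface

Orientations are given as a 3x3 rotation matrix whose columns are the frame's x, y, z axes.
In Python, from workcell import sensors, viewer, arm gives the robot as it stands. The module is installed in compiled form; this text tells all that it offers.
- The arm moves only by the tool apply_moves, never from a script. Its argument "plan" is a list of rows, each a list of 7 numbers: the shift along the tool's x, y, z in m, then the turn, a rotation vector about the tool's x, y, z in degrees, then the opening, from 0 (shut) to 1 (fully open). In form: [[dx, dy, dz, ax, ay, az, fingers], ...]. A call has 1 to 20 rows; each row is the pose to reach, as a shift and turn from the pose commanded when the call began, along the tool's axes at that moment; what a row does not reach only later rows make up. A row lasts 1/12 s, in which the tool goes at most 41.7 mm and 7.16 degrees, less where a joint would pass 70% of its speed; a pose out of reach is approached as far as the arm can. A call with a gripper value outside its range is refused whole. The fingers move at their own pace and stop on an object; "force" is the grip in N (left out, the last holds). Time passes only in rows, so rows that repeat a pose let the fingers close. It gives the time, the measured TCP pose, the force, the opening and the grip force at its end, in the units of the state.
- sensors.get_state(): the state, without advancing time (a new reading comes with each control period).
- viewer.grab_frame(name): name is "scene" or "side" or "wrist"; returns a dict with "pixels" (400x640x3 uint8, red, green, blue), "range_z" (400x640 float32, m along the optical axis (not along the pixel's ray), 0 where there is no reading), "fx", "fy", "cx", "cy" (pixels), "xyz" and "orientation" of the camera in the world. Camera axes: x right, y down, z forward; pixel columns grow to the right and rows downward; lengths in m; the calibration is good to about 2 mm. A picture is of the moment at which its call begins.
- arm.sign_off(): hands the job in; it is judged then, once.
The state is a dict: "clock": time; "q": joint angles; "joint_velocities": joint speeds; "tau": joint torques, N m; "ee_pos": TCP position; "tool_rot": TCP orientation; "force": force on the tool from outside, world axes, zero at the start; "ft_torque": the same for the moment, N m; "gripper_width": finger opening in m; "grasp_force": force on a finger pad.
Only numpy, scipy, OpenCV 4.12 (cv2) and the standard library are available. Lean on these libraries where they do the work, as an engineer would, in place of code of your own. Each camera call takes 0.05 s, during which the arm holds its last target. There are 200 camera calls.

## Task

Clear the blades of the green ice mill before the stall opens: hold its red knob and wind the crank clockwise (seen from above) at a calm, even pace until it has gone over its sprung heavy point, at the red mark, twice, then carry on to the green mark, park the crank there and let go. Keep a firm hold through the heavy point: the crank must not race (no faster than one turn in two seconds) or be kicked back. Leave the crank of the black coffee mill alone.

Things in the scene. Friction and masses are not known exactly. Their poses are not given: they have to be found in the camera images.
- ice_mill: The ice mill, fixed to the counter: clear round bin below, green drum above (128 mm across), round white top plate 170 mm across, its upper face 150 mm above the counter. Origin: centre of its underside, on the crank's vertical axis. Its -x axis points to the green mark on the plate's rim, its +x axis to the red mark (the heavy point), z up.
- ice_crank (a joint): The ice mill's crank, rad, growing clockwise from above, counted over turns, no stops. 0: arm at the green mark. Starts at -0.9 to 1.5. Within 0.35 rad of pi and 3 pi (red mark) a sprung roller resists, then pushes on: up to 8 N at the knob; elsewhere 1 N, and it stays where left. Park at 4 pi (12.57) after two passes. Arm: flat steel bar, its top 174 mm above the counter, hub to 177 mm.
- ice_knob (a point): Middle of the ice mill's red knob: an upright cylinder 25 mm across, from 175 to 225 mm above the counter (this point 200 mm), 65 mm from the crank axis on the end of the arm. It spins freely on its own pin, so a gripper may keep one heading all the way round.
- coffee_knob (a point): Middle of the light wooden knob (same size and height as the red one) of the coffee mill, a bystander: square black body, amber bean bowl, same crank. Not to be moved.

How it is judged:
By the outcome, as a careful person would: the job done as asked, in the order asked, and still so for the second after the job is handed in, with the robot touching nothing.
It also fails if it takes over 70 s, if anything falls off the work surface, if the arm or the gripper's body presses on something with over 40 N, if the wrist force passes 120 N, or if a joint passes its speed limit or range.

## Working session

There is one attempt and no reset: what is moved stays moved. The work goes in short steps, Python scripts to look and compute and a tool call to move; the robot and the scene stay as the last step left them, time stands still between calls to the robot, and variables do not carry over. Pictures are saved under pics/ and viewed, at most 10 in all, crops included, and the job is handed in when it is done.

Besides the shell and the picture viewer there is one more tool, called as name([rows], argument=value, ...), one row to a line, values as JSON. apply_moves: Moves the arm, as the interface text tells. Its arguments: {"type":"object","properties":{"plan":{"type":"array","items":{"type":"array","items":{"type":"number"}}},"force":{"type":"number"}},"required":["plan"]}

```bash
mkdir -p pics; python3 - <<'E'
from workcell import sensors, viewer
import cv2,numpy as np
s=sensors.get_state();print(s['clock'],s['ee_pos'],s['tool_rot'],s['gripper_width'])
ims=[]
for n in("scene","side"):
    f=viewer.grab_frame(n);np.savez(n+".npz",**f);print(n,f['fx'],f['cx'],f['cy'],f['xyz'],np.round(f['orientation'],3).tolist())
    cv2.imwrite(f"pics/{n}.png",f['pixels'][:,:,::-1])
E
```

```text
0.0 [ 0.19753666 -0.59245932  0.23056565] [[ 9.48678943e-01  3.16240579e-01 -4.00360916e-04]
 [ 3.16240829e-01 -9.48678000e-01  1.33780671e-03]
 [ 4.32551753e-05 -1.39575953e-03 -9.99999025e-01]] 0.08545473452453757
scene 406.7232025357129 310.6087412772537 199.3475619512107 [ 0.87820564 -0.63300299  0.64297809] [[0.866, 0.267, -0.423], [0.499, -0.498, 0.709], [-0.021, -0.825, -0.564]]
side 432.1489726976422 315.25640098684545 197.59191651035377 [ 0.4422952  -0.62464964  0.55035859] [[0.993, -0.076, 0.091], [-0.118, -0.533, 0.838], [-0.015, -0.843, -0.538]]
```

View pics/scene.png

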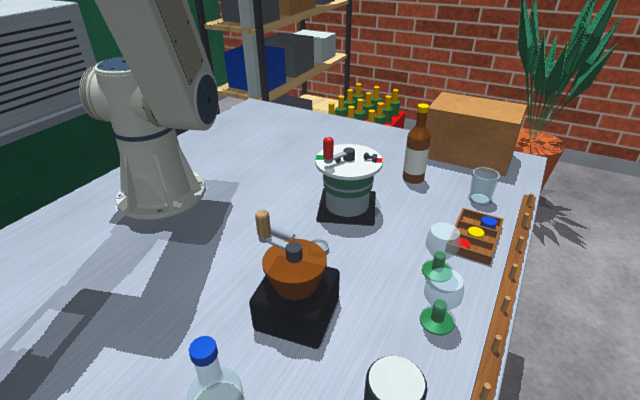

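View pics/side.png

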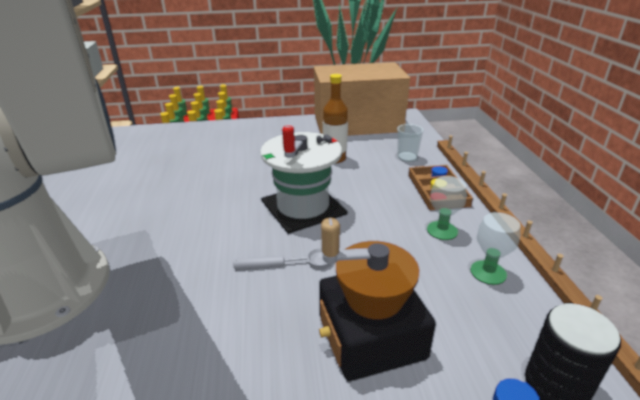

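The scene view shows the red knob at (328,148), the green mark at (320,157) and the red mark at (375,159). In the side view they are at (288,139), (268,156) and (328,140). The coffee mill is nearer the camera.

```bash
cat >h.py <<'E'
import cv2,numpy as np
def ray(f,u,v,z):
    R=np.array(f['orientation']);d=R@np.array([(u-f['cx'])/f['fx'],(v-f['cy'])/f['fy'],1]);c=np.array(f['xyz'])
    return (c+d*(z-c[2])/d[2])[:2]
def blobs(f,kind,lo=10):
    h=cv2.cvtColor(f['pixels'],cv2.COLOR_RGB2HSV).astype(int);H,S,V=h[...,0],h[...,1],h[...,2]
    m={'red':((H<6)|(H>174))&(S>150)&(V>90),'green':(H>50)&(H<90)&(S>130)&(V>60),'white':(S<40)&(V>205)}[kind]
    n,l,st,ce=cv2.connectedComponentsWithStats(m.astype(np.uint8))
    return [(st[i].tolist(),ce[i].round(1).tolist(),(l==i)) for i in range(1,n) if st[i,4]>=lo]
E
python3 - <<'E'
from h import *
for n,(x0,x1,y0,y1) in {"scene":(300,395,130,190),"side":(250,350,115,185)}.items():
    f=dict(np.load(n+".npz"));print(n)
    for k in('red','green','white'):
        for st,ce,m in blobs(f,k,6):
            if x0<ce[0]<x1 and y0<ce[1]<y1:
                print(k,st,ce,'z.15',ray(f,*ce,.15).round(4),'z.2',ray(f,*ce,.2).round(4))
                if k=='white' and st[4]>500:
                    c=max(cv2.findContours(m.astype(np.uint8),0,1)[0],key=len)
                    p=np.float32([ray(f,*q[0],.15) for q in cv2.convexHull(c)]);print('circle',cv2.minEnclosingCircle(p))
E
```

```text
scene
red [324, 137, 9, 22, 180] [327.9, 147.9] z.15 [0.4293 0.2158] z.2 [0.4748 0.1297]
red [377, 158, 5, 4, 19] [378.9, 159.6] z.15 [0.5713 0.2187] z.2 [0.6024 0.1323]
green [316, 155, 8, 4, 26] [319.3, 156.7] z.15 [0.4327 0.1629] z.2 [0.4779 0.0822]
white [341, 157, 3, 4, 8] [341.8, 158.9] z.15 [0.4882 0.1791] z.2 [0.5277 0.0967]
side
red [283, 128, 11, 24, 228] [288.3, 139.2] z.15 [0.4799 0.2425] z.2 [0.4752 0.1342]
red [332, 139, 3, 3, 7] [332.7, 140.0] z.15 [0.5752 0.224 ] z.2 [0.5586 0.118 ]
green [265, 155, 7, 3, 16] [268.0, 155.8] z.15 [0.4337 0.169 ] z.2 [0.4348 0.0699]
white [295, 132, 46, 36, 811] [318.0, 151.7] z.15 [0.5367 0.1725] z.2 [0.5249 0.0729]
circle ((0.507475733757019, 0.19438831508159637), 0.08438054472208023)
white [260, 135, 28, 32, 478] [274.5, 150.5] z.15 [0.4478 0.1913] z.2 [0.4471 0.0894]
```

```bash
python3 - <<'E'
from h import *
f=dict(np.load("scene.npz"));R=f['orientation'];Z=f['range_z']
for nm,u,v in[("bottle top",423,108),("bottle mid",417,150),("coffee knob",263,225),("bluecap",204,348),("crate",468,120),("whitecup",395,375),("glass",445,235)]:
    z=np.median(Z[v-1:v+2,u-1:u+2]);p=f['xyz']+R@np.array([(u-f['cx'])/f['fx'],(v-f['cy'])/f['fy'],1])*z;print(nm,p.round(3))
from workcell import sensors
T=sensors.get_state()['tool_rot']
print(T.T@(np.array([0.475,0.132,0.30])-sensors.get_state()['ee_pos']))
E
```

```text
bottle top [0.615 0.406 0.226]
bottle mid [0.619 0.389 0.11 ]
coffee knob [ 0.517 -0.192  0.206]
bluecap [ 0.619 -0.447  0.239]
crate [0.712 0.559 0.152]
whitecup [ 0.806 -0.295  0.12 ]
glass [0.785 0.049 0.114]
[ 0.49235896 -0.59966952 -0.06861066]
```

apply_moves([
  [0,0,-0.04,0,0,0,1],
  [0,0,-0.08,0,0,0,1],
  [0.02,-0.03,-0.1,0,0,0,1],
  [0.045,-0.055,-0.1,0,0,0,1],
  [0.07,-0.085,-0.1,0,0,0,1],
  [0.095,-0.115,-0.1,0,0,0,1],
  [0.12,-0.146,-0.1,0,0,0,1],
  [0.145,-0.177,-0.1,0,0,0,1],
  [0.17,-0.207,-0.1,0,0,0,1],
  [0.2,-0.24,-0.1,0,0,0,1],
  [0.225,-0.27,-0.1,0,0,0,1],
  [0.25,-0.305,-0.1,0,0,0,1],
  [0.275,-0.335,-0.1,0,0,0,1],
  [0.3,-0.365,-0.1,0,0,0,1],
  [0.325,-0.396,-0.1,0,0,0,1],
  [0.35,-0.426,-0.1,0,0,0,1],
  [0.375,-0.457,-0.1,0,0,0,1],
  [0.4,-0.487,-0.1,0,0,0,1],
  [0.425,-0.518,-0.1,0,0,0,1],
  [0.442,-0.54,-0.1,0,0,0,1],
])

```text
clock: 1.77
ee_pos: [0.4467, 0.0622, 0.3312]
tool_rot: [[0.948, 0.317, 0.0], [0.317, -0.948, 0.001], [0.0, -0.001, -1.0]]
force: [0.6, -1.1, 0.2]
gripper_width: 0.0855
grasp_force: 0.0
```

```bash
python3 - <<'E'
from h import *
from workcell import sensors, viewer
s=sensors.get_state();T=s['tool_rot'];print(s['clock'],s['ee_pos'],T.round(3).tolist(),s['force'],T.T@(np.array([0.475,0.132,0.30])-s['ee_pos']))
f=viewer.grab_frame("wrist");np.savez("w1.npz",**f);print(f['fx'],f['xyz'],np.round(f['orientation'],3).tolist())
cv2.imwrite("pics/w1.png",f['pixels'][:,:,::-1])
E
```

```text
1.7667 [0.44669144 0.06216435 0.33118365] [[0.948, 0.317, 0.0], [0.317, -0.948, 0.001], [0.0, -0.001, -1.0]] [ 0.56045638 -1.1095461   0.18172501] [ 0.0489951 -0.0572217  0.0312405]
332.6901740250502 [0.51395365 0.08436918 0.47381502] [[0.318, -0.91, -0.264], [-0.948, -0.306, -0.089], [0.0, 0.279, -0.96]]
```

View pics/w1.png

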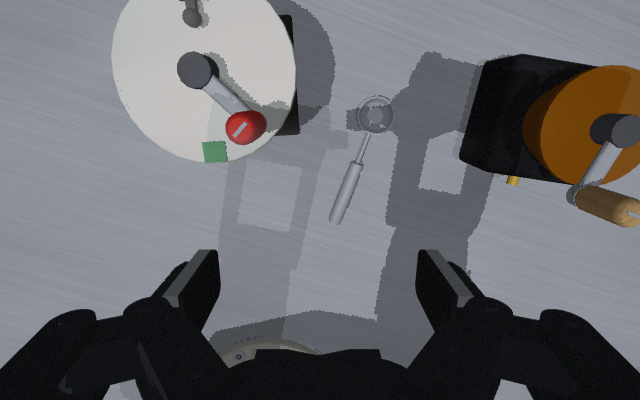

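The wrist view shows the hub at about (197,70), the red knob at (245,127) and the green mark at (215,152). The grey roller near (192,12) lies at the red mark.

```bash
python3 - <<'E'
from h import *
f=dict(np.load("w1.npz"))
for k,z in(('red',.203),('green',.15)):
    for st,ce,m in blobs(f,k,60):
        if ce[0]<300: print(k,st,ce,ray(f,*ce,z).round(4))
h=cv2.cvtColor(f['pixels'],cv2.COLOR_RGB2HSV)
# plate
m=((h[...,1]<30)&(h[...,2]>190)).astype(np.uint8)
c=max(cv2.findContours(m,0,1)[0],key=cv2.contourArea)
P=np.array([ray(f,*q[0],.15) for q in c if q[0][1]>3])
print('n',len(P))
from scipy.optimize import least_squares
r=least_squares(lambda p:np.hypot(*(P-p[:2]).T)-.085,[.506,.194],loss='soft_l1',f_scale=.001);print('plate',r.x,np.median(abs(r.fun)))
d=((h[...,2]<95)&(h[...,1]<120)).astype(np.uint8);d[:45]=0;d[100:]=0;d[:,:170]=0;d[:,225:]=0
n,l,st,ce=cv2.connectedComponentsWithStats(d);i=1+st[1:,4].argmax();print('hub',st[i],ce[i],ray(f,*ce[i],.173))
E
```

```text
red [226, 112, 31, 30, 586] [240.7, 126.1] [0.4739 0.1356]
n 749
plate [0.46448503 0.15729141] 0.017081840991468117
hub [ 177   52   48   37 1157] [196.88072602  69.65168539] [0.50321299 0.18869805]
```

```bash
python3 - <<'E'
from h import *
from scipy.optimize import least_squares
f=dict(np.load("w1.npz"))
h=cv2.cvtColor(f['pixels'],cv2.COLOR_RGB2HSV).astype(int);H,S,V=h[...,0],h[...,1],h[...,2]
print(h[60,150],h[120,120+20],h[152,215],h[20,320],h[70,197],h[45,180],h[88,225])
B=np.zeros_like(H,bool);B[0:175,100:310]=1
def big(m):
    n,l,st,ce=cv2.connectedComponentsWithStats((m&B).astype(np.uint8));i=1+st[1:,4].argmax();return st[i],ce[i],l==i
st,ce,m=big((H>45)&(H<95)&(S>80));g=ray(f,*ce,.15);print('green',st,ce,g)
st,ce,m=big(((H<8)|(H>172))&(S>120)&(V>40));k=ray(f,*ce,.205);print('knob',st,ce,k)
rg=f['range_z'];uu,vv=np.meshgrid(np.arange(640),np.arange(400))
C=np.stack([(uu-f['cx'])/f['fx']*rg,(vv-f['cy'])/f['fy']*rg,rg],-1)@f['orientation'].T+f['xyz']
for nm,lo,hi,r in(('plate',.143,.157,.085),('hub',.1755,.185,None),('knobtop',.219,.232,None)):
    st,ce,m=big((C[...,2]>lo)&(C[...,2]<hi)&(rg>0));pts=C[m];print(nm,st,pts[:,:2].mean(0),(pts[:,:2].min(0)+pts[:,:2].max(0))/2,np.median(pts[:,2]))
    if r:
        c=max(cv2.findContours(m.astype(np.uint8),0,1)[0],key=cv2.contourArea)
        P=np.array([ray(f,*q[0],.15) for q in cv2.convexHull(c) if q[0][1]>3])
        s=least_squares(lambda p:np.hypot(*(P-p[:2]).T)-p[2],[.506,.194,r],loss='soft_l1',f_scale=.001);print('fit',s.x,len(P))
E
```

```text
[ 15   3 191] [ 15   3 194] [ 68  86 136] [108  21 155] [116  23  89] [ 10   4 192] [109  21 136]
green [202 142  25  20 423] [214.27659574 151.38297872] [0.43434077 0.16389001]
knob [226 110  40  34 928] [245.26400862 125.78663793] [0.47558064 0.13189039]
plate [  111     0   186   163 21709] [0.50050314 0.19111393] [0.49742915 0.1902323 ] 0.1499181550465935
fit [0.50256253 0.18974713 0.08413307] 42
hub [177  52  35  37 678] [0.50227127 0.19011474] [0.50232726 0.18952633] 0.176193293072249
knobtop [225 112  34  33 840] [0.47578775 0.13073013] [0.4751582  0.13159627] 0.22499495234166578
```

```bash
python3 - <<'E'
from h import *
from workcell import sensors
s=sensors.get_state();T=s['tool_rot'];print(s['clock'],s['ee_pos'],s['joint_velocities'].round(3),T.T@(np.array([0.4752,0.131,0.182])-s['ee_pos']))
E
```

```text
1.8167 [0.44797644 0.06495775 0.33111067] [-0.082 -0.031  0.041 -0.026  0.016 -0.133] [ 0.04655681 -0.05357779  0.14932708]
```

apply_moves([
  [0.02,-0.02,0.02,0,0,0,1],
  [0.04,-0.045,0.05,0,0,0,1],
  [0.047,-0.054,0.07,0,0,0,1],
  [0.047,-0.054,0.07,0,0,0,1],
  [0.047,-0.054,0.07,0,0,0,1],
  [0.047,-0.054,0.07,0,0,0,1],
])

```text
clock: 2.32
ee_pos: [0.4737, 0.1247, 0.262]
tool_rot: [[0.949, 0.316, 0.0], [0.316, -0.949, -0.0], [0.0, 0.0, -1.0]]
force: [0.0, -0.4, 0.8]
gripper_width: 0.0853
grasp_force: 0.0
```

```bash
python3 - <<'E'
from h import *
from workcell import sensors
s=sensors.get_state();T=s['tool_rot'];print(s['clock'],s['ee_pos'],s['joint_velocities'].round(3),T.T@(np.array([0.4752,0.131,0.182])-s['ee_pos']))
E
```

```text
2.3167 [0.47374729 0.12473396 0.26198526] [-0.013 -0.02  -0.009  0.002 -0.004  0.005] [ 0.00335697 -0.00550991  0.07998367]
```

apply_moves([
  [0.003,-0.005,0.01,0,0,0,1],
  [0.003,-0.005,0.02,0,0,0,1],
  [0.003,-0.005,0.035,0,0,0,1],
  [0.003,-0.005,0.05,0,0,0,1],
  [0.003,-0.005,0.065,0,0,0,1],
  [0.003,-0.005,0.075,0,0,0,1],
  [0.003,-0.005,0.079,0,0,0,1],
  [0.003,-0.005,0.079,0,0,0,1],
  [0.003,-0.005,0.079,0,0,0,1],
])

```text
clock: 3.07
ee_pos: [0.4752, 0.1308, 0.1826]
tool_rot: [[0.949, 0.316, 0.0], [0.316, -0.949, 0.0], [0.0, 0.0, -1.0]]
force: [0.5, -0.1, 0.2]
gripper_width: 0.0854
grasp_force: 0.0
```

```bash
python3 - <<'E'
from h import *
from workcell import sensors,viewer
f=viewer.grab_frame("wrist");np.savez("w2.npz",**f);cv2.imwrite("pics/w2.png",f['pixels'][:,:,::-1])
E
```

```text
(no output)
```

View pics/w2.png

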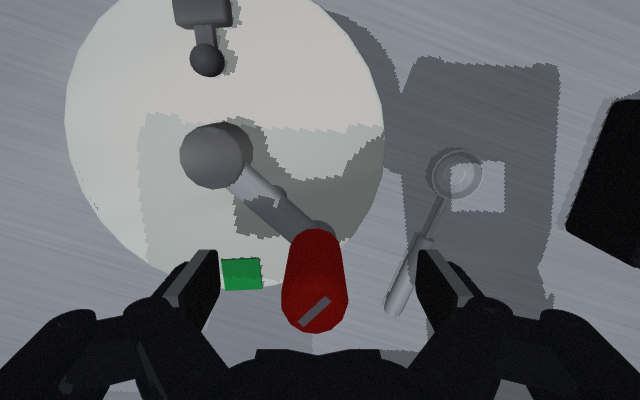

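The knob at (315,280) sits midway between the fingers (pads at about 215 and 420). The hub is at (213,155) and the green mark at (242,274), so I close now.

apply_moves([
  [0,0,0,0,0,0,0],
  [0,0,0,0,0,0,0],
  [0,0,0,0,0,0,0],
  [0,0,0,0,0,0,0],
  [0,0,0,0,0,0,0],
  [0,0,0,0,0,0,0],
  [0,0,0,0,0,0,0],
  [0,0,0,0,0,0,0],
], force=60)

```text
clock: 3.78
ee_pos: [0.4752, 0.131, 0.1826]
tool_rot: [[0.949, 0.316, 0.0], [0.316, -0.949, 0.0], [0.001, -0.0, -1.0]]
force: [-0.4, 0.3, 5.3]
gripper_width: 0.0235
grasp_force: 58.5
```

```bash
python3 - <<'E'
from h import *
from workcell import sensors
s=sensors.get_state();print(s['clock'],s['ee_pos'],s['force'],s['gripper_width'],s['grasp_force'])
f=dict(np.load("w2.npz"))
h=cv2.cvtColor(f['pixels'],cv2.COLOR_RGB2HSV).astype(int);H,S,V=h[...,0],h[...,1],h[...,2]
m=((H>45)&(H<95)&(S>80)).astype(np.uint8);n,l,st,ce=cv2.connectedComponentsWithStats(m);i=1+st[1:,4].argmax();g=ray(f,*ce[i],.15);print('green',ce[i],g)
rg=f['range_z'];uu,vv=np.meshgrid(np.arange(640),np.arange(400))
C=np.stack([(uu-f['cx'])/f['fx']*rg,(vv-f['cy'])/f['fy']*rg,rg],-1)@f['orientation'].T+f['xyz']
m=((C[...,2]>.146)&(C[...,2]<.154)&(rg>0)).astype(np.uint8);m[330:]=0
P=np.array([ray(f,*q[0],.15) for q in cv2.convexHull(max(cv2.findContours(m,0,1)[0],key=cv2.contourArea)) if q[0][1]>3 and q[0][1]<270])
from scipy.optimize import least_squares
r=least_squares(lambda p:np.hypot(*(P-p[:2]).T)-.085,[.5025,.19],loss='soft_l1',f_scale=.001);print('plate',r.x,np.abs(r.fun).mean())
m=(C[...,2]>.1755)&(C[...,2]<.18)&(uu>170)&(uu<255)&(vv>110)&(vv<200);print('hub',C[m][:,:2].mean(0),m.sum())
print('green ang',np.degrees(np.arctan2(*(g-r.x)[::-1])), 'roller',ray(f,207,60,.165))
E
```

```text
3.7833 [0.47515732 0.13104161 0.18259684] [-0.39803738  0.26269989  5.31494421] 0.02354146063818749 58.525207455677446
green [241.44472362 273.85427136] [0.43391379 0.16384373]
plate [0.50301329 0.19012041] 0.0012943817325118262
hub [0.50256277 0.19048012] 2267
green ang -159.17954014481828 roller [0.54230086 0.20512453]
```

```bash
python3 - <<'E'
import numpy as np
t0=np.arctan2(.316,.949)
def pl(a0,steps):
    a=np.radians(a0-np.cumsum(steps))-t0;b=np.radians(a0)-t0
    p=.065*np.stack([np.cos(a)-np.cos(b),-(np.sin(a)-np.sin(b))],1)*1000
    print(round(a0,1),'|',' '.join(f"{x:.1f},{y:.1f}" for x,y in p))
pl(-115,[.7,1.5,2.3]+[2.836]*14)
for k in range(6): pl(-159.2-60*k,[3]*20)
E
```

```text
-115 | -0.6,-0.5 -1.8,-1.7 -3.6,-3.7 -5.7,-6.1 -7.6,-8.6 -9.5,-11.3 -11.2,-14.0 -12.8,-16.8 -14.2,-19.7 -15.5,-22.6 -16.6,-25.6 -17.6,-28.7 -18.5,-31.8 -19.2,-34.9 -19.7,-38.1 -20.1,-41.3 -20.3,-44.5
-159.2 | -0.1,-3.4 0.1,-6.8 0.4,-10.2 0.9,-13.6 1.5,-16.9 2.3,-20.2 3.3,-23.5 4.5,-26.6 5.9,-29.8 7.3,-32.8 9.0,-35.8 10.8,-38.7 12.8,-41.5 14.9,-44.2 17.1,-46.7 19.5,-49.2 22.0,-51.5 24.6,-53.7 27.3,-55.7 30.1,-57.6
-219.2 | 2.9,-1.7 5.9,-3.3 9.0,-4.8 12.2,-6.0 15.4,-7.1 18.7,-8.1 22.0,-8.8 25.3,-9.4 28.7,-9.8 32.1,-10.1 35.5,-10.1 38.9,-10.0 42.3,-9.7 45.7,-9.2 49.0,-8.5 52.3,-7.7 55.6,-6.7 58.8,-5.5 61.9,-4.2 64.9,-2.7
-279.2 | 3.0,1.7 5.9,3.5 8.6,5.4 11.3,7.5 13.9,9.8 16.3,12.1 18.6,14.6 20.8,17.2 22.9,20.0 24.8,22.8 26.5,25.7 28.1,28.7 29.5,31.8 30.8,35.0 31.9,38.2 32.8,41.4 33.6,44.8 34.2,48.1 34.6,51.5 34.8,54.9
-339.2 | 0.1,3.4 -0.1,6.8 -0.4,10.2 -0.9,13.6 -1.5,16.9 -2.3,20.2 -3.3,23.5 -4.5,26.6 -5.9,29.8 -7.3,32.8 -9.0,35.8 -10.8,38.7 -12.8,41.5 -14.9,44.2 -17.1,46.7 -19.5,49.2 -22.0,51.5 -24.6,53.7 -27.3,55.7 -30.1,57.6
-399.2 | -2.9,1.7 -5.9,3.3 -9.0,4.8 -12.2,6.0 -15.4,7.1 -18.7,8.1 -22.0,8.8 -25.3,9.4 -28.7,9.8 -32.1,10.1 -35.5,10.1 -38.9,10.0 -42.3,9.7 -45.7,9.2 -49.0,8.5 -52.3,7.7 -55.6,6.7 -58.8,5.5 -61.9,4.2 -64.9,2.7
-459.2 | -3.0,-1.7 -5.9,-3.5 -8.6,-5.4 -11.3,-7.5 -13.9,-9.8 -16.3,-12.1 -18.6,-14.6 -20.8,-17.2 -22.9,-20.0 -24.8,-22.8 -26.5,-25.7 -28.1,-28.7 -29.5,-31.8 -30.8,-35.0 -31.9,-38.2 -32.8,-41.4 -33.6,-44.8 -34.2,-48.1 -34.6,-51.5 -34.8,-54.9
```

apply_moves([
  [-0.0006,-0.0005,0,0,0,0,0],
  [-0.0018,-0.0017,0,0,0,0,0],
  [-0.0036,-0.0037,0,0,0,0,0],
  [-0.0057,-0.0061,0,0,0,0,0],
  [-0.0076,-0.0086,0,0,0,0,0],
  [-0.0095,-0.0113,0,0,0,0,0],
  [-0.0112,-0.014,0,0,0,0,0],
  [-0.0128,-0.0168,0,0,0,0,0],
  [-0.0142,-0.0197,0,0,0,0,0],
  [-0.0155,-0.0226,0,0,0,0,0],
  [-0.0166,-0.0256,0,0,0,0,0],
  [-0.0176,-0.0287,0,0,0,0,0],
  [-0.0185,-0.0318,0,0,0,0,0],
  [-0.0192,-0.0349,0,0,0,0,0],
  [-0.0197,-0.0381,0,0,0,0,0],
  [-0.0201,-0.0413,0,0,0,0,0],
  [-0.0203,-0.0445,0,0,0,0,0],
])

```text
clock: 5.2
ee_pos: [0.4408, 0.1665, 0.1824]
tool_rot: [[0.949, 0.316, -0.001], [0.316, -0.949, -0.001], [-0.001, 0.0, -1.0]]
force: [-3.4, -1.9, 9.9]
gripper_width: 0.0233
grasp_force: 59.1
```

apply_moves([
  [-0.0001,-0.0034,0,0,0,0,0],
  [0.0001,-0.0068,0,0,0,0,0],
  [0.0004,-0.0102,0,0,0,0,0],
  [0.0009,-0.0136,0,0,0,0,0],
  [0.0015,-0.0169,0,0,0,0,0],
  [0.0023,-0.0202,0,0,0,0,0],
  [0.0033,-0.0235,0,0,0,0,0],
  [0.0045,-0.0266,0,0,0,0,0],
  [0.0059,-0.0298,0,0,0,0,0],
  [0.0073,-0.0328,0,0,0,0,0],
  [0.009,-0.0358,0,0,0,0,0],
  [0.0108,-0.0387,0,0,0,0,0],
  [0.0128,-0.0415,0,0,0,0,0],
  [0.0149,-0.0442,0,0,0,0,0],
  [0.0171,-0.0467,0,0,0,0,0],
  [0.0195,-0.0492,0,0,0,0,0],
  [0.022,-0.0515,0,0,0,0,0],
  [0.0246,-0.0537,0,0,0,0,0],
  [0.0273,-0.0557,0,0,0,0,0],
  [0.0301,-0.0576,0,0,0,0,0],
])

```text
clock: 6.87
ee_pos: [0.4508, 0.2317, 0.1825]
tool_rot: [[0.949, 0.316, -0.002], [0.316, -0.949, 0.001], [-0.002, -0.002, -1.0]]
force: [-6.3, 2.6, 9.1]
gripper_width: 0.0234
grasp_force: 59.1
```

apply_moves([
  [0.0029,-0.0017,0,0,0,0,0],
  [0.0059,-0.0033,0,0,0,0,0],
  [0.009,-0.0048,0,0,0,0,0],
  [0.0122,-0.006,0,0,0,0,0],
  [0.0154,-0.0071,0,0,0,0,0],
  [0.0187,-0.0081,0,0,0,0,0],
  [0.022,-0.0088,0,0,0,0,0],
  [0.0253,-0.0094,0,0,0,0,0],
  [0.0287,-0.0098,0,0,0,0,0],
  [0.0321,-0.0101,0,0,0,0,0],
  [0.0355,-0.0101,0,0,0,0,0],
  [0.0389,-0.01,0,0,0,0,0],
  [0.0423,-0.0097,0,0,0,0,0],
  [0.0457,-0.0092,0,0,0,0,0],
  [0.049,-0.0085,0,0,0,0,0],
  [0.0523,-0.0077,0,0,0,0,0],
  [0.0556,-0.0067,0,0,0,0,0],
  [0.0588,-0.0055,0,0,0,0,0],
  [0.0619,-0.0042,0,0,0,0,0],
  [0.0649,-0.0027,0,0,0,0,0],
])

```text
clock: 8.53
ee_pos: [0.5128, 0.2546, 0.1826]
tool_rot: [[0.949, 0.316, 0.0], [0.316, -0.949, 0.001], [0.001, -0.001, -1.0]]
force: [-0.3, 1.7, 5.9]
gripper_width: 0.0239
grasp_force: 58.8
```

apply_moves([
  [0.003,0.0017,0,0,0,0,0],
  [0.0059,0.0035,0,0,0,0,0],
  [0.0086,0.0054,0,0,0,0,0],
  [0.0113,0.0075,0,0,0,0,0],
  [0.0139,0.0098,0,0,0,0,0],
  [0.0163,0.0121,0,0,0,0,0],
  [0.0186,0.0146,0,0,0,0,0],
  [0.0208,0.0172,0,0,0,0,0],
  [0.0229,0.02,0,0,0,0,0],
  [0.0248,0.0228,0,0,0,0,0],
  [0.0265,0.0257,0,0,0,0,0],
  [0.0281,0.0287,0,0,0,0,0],
  [0.0295,0.0318,0,0,0,0,0],
  [0.0308,0.035,0,0,0,0,0],
  [0.0319,0.0382,0,0,0,0,0],
  [0.0328,0.0414,0,0,0,0,0],
  [0.0336,0.0448,0,0,0,0,0],
  [0.0342,0.0481,0,0,0,0,0],
  [0.0346,0.0515,0,0,0,0,0],
  [0.0348,0.0549,0,0,0,0,0],
])

```text
clock: 10.2
ee_pos: [0.5619, 0.214, 0.1824]
tool_rot: [[0.949, 0.316, -0.002], [0.316, -0.949, 0.002], [-0.001, -0.002, -1.0]]
force: [-4.5, 3.2, 7.9]
gripper_width: 0.0235
grasp_force: 59.5
```

apply_moves([
  [0.0001,0.0034,0,0,0,0,0],
  [-0.0001,0.0068,0,0,0,0,0],
  [-0.0004,0.0102,0,0,0,0,0],
  [-0.0009,0.0136,0,0,0,0,0],
  [-0.0015,0.0169,0,0,0,0,0],
  [-0.0023,0.0202,0,0,0,0,0],
  [-0.0033,0.0235,0,0,0,0,0],
  [-0.0045,0.0266,0,0,0,0,0],
  [-0.0059,0.0298,0,0,0,0,0],
  [-0.0073,0.0328,0,0,0,0,0],
  [-0.009,0.0358,0,0,0,0,0],
  [-0.0108,0.0387,0,0,0,0,0],
  [-0.0128,0.0415,0,0,0,0,0],
  [-0.0149,0.0442,0,0,0,0,0],
  [-0.0171,0.0467,0,0,0,0,0],
  [-0.0195,0.0492,0,0,0,0,0],
  [-0.022,0.0515,0,0,0,0,0],
  [-0.0246,0.0537,0,0,0,0,0],
  [-0.0273,0.0557,0,0,0,0,0],
  [-0.0301,0.0576,0,0,0,0,0],
])

```text
clock: 11.87
ee_pos: [0.5518, 0.1496, 0.1825]
tool_rot: [[0.949, 0.316, -0.001], [0.316, -0.949, 0.002], [-0.001, -0.002, -1.0]]
force: [-4.3, 4.5, 7.1]
gripper_width: 0.0234
grasp_force: 59.5
```

apply_moves([
  [-0.0029,0.0017,0,0,0,0,0],
  [-0.0059,0.0033,0,0,0,0,0],
  [-0.009,0.0048,0,0,0,0,0],
  [-0.0122,0.006,0,0,0,0,0],
  [-0.0154,0.0071,0,0,0,0,0],
  [-0.0187,0.0081,0,0,0,0,0],
  [-0.022,0.0088,0,0,0,0,0],
  [-0.0253,0.0094,0,0,0,0,0],
  [-0.0287,0.0098,0,0,0,0,0],
  [-0.0321,0.0101,0,0,0,0,0],
  [-0.0355,0.0101,0,0,0,0,0],
  [-0.0389,0.01,0,0,0,0,0],
  [-0.0423,0.0097,0,0,0,0,0],
  [-0.0457,0.0092,0,0,0,0,0],
  [-0.049,0.0085,0,0,0,0,0],
  [-0.0523,0.0077,0,0,0,0,0],
  [-0.0556,0.0067,0,0,0,0,0],
  [-0.0588,0.0055,0,0,0,0,0],
  [-0.0619,0.0042,0,0,0,0,0],
  [-0.0649,0.0027,0,0,0,0,0],
])

```text
clock: 13.53
ee_pos: [0.4923, 0.1261, 0.1826]
tool_rot: [[0.949, 0.316, 0.001], [0.316, -0.949, 0.001], [0.001, -0.0, -1.0]]
force: [1.5, 4.9, 4.0]
gripper_width: 0.0238
grasp_force: 59.2
```

apply_moves([
  [-0.003,-0.0017,0,0,0,0,0],
  [-0.0059,-0.0035,0,0,0,0,0],
  [-0.0086,-0.0054,0,0,0,0,0],
  [-0.0113,-0.0075,0,0,0,0,0],
  [-0.0139,-0.0098,0,0,0,0,0],
  [-0.0163,-0.0121,0,0,0,0,0],
  [-0.0186,-0.0146,0,0,0,0,0],
  [-0.0208,-0.0172,0,0,0,0,0],
  [-0.0229,-0.02,0,0,0,0,0],
  [-0.0248,-0.0228,0,0,0,0,0],
  [-0.0265,-0.0257,0,0,0,0,0],
  [-0.0281,-0.0287,0,0,0,0,0],
  [-0.0295,-0.0318,0,0,0,0,0],
  [-0.0308,-0.035,0,0,0,0,0],
  [-0.0319,-0.0382,0,0,0,0,0],
  [-0.0328,-0.0414,0,0,0,0,0],
  [-0.0336,-0.0448,0,0,0,0,0],
  [-0.0342,-0.0481,0,0,0,0,0],
  [-0.0346,-0.0515,0,0,0,0,0],
  [-0.0348,-0.0549,0,0,0,0,0],
])

```text
clock: 15.2
ee_pos: [0.4409, 0.1659, 0.1824]
tool_rot: [[0.949, 0.317, -0.001], [0.317, -0.949, -0.002], [-0.001, 0.002, -1.0]]
force: [-2.1, -2.4, 9.9]
gripper_width: 0.0237
grasp_force: 59.9
```

apply_moves([
  [-0.0001,-0.0034,0,0,0,0,0],
  [0.0001,-0.0068,0,0,0,0,0],
  [0.0004,-0.0102,0,0,0,0,0],
  [0.0009,-0.0136,0,0,0,0,0],
  [0.0015,-0.0169,0,0,0,0,0],
  [0.0023,-0.0202,0,0,0,0,0],
  [0.0033,-0.0235,0,0,0,0,0],
  [0.0045,-0.0266,0,0,0,0,0],
  [0.0059,-0.0298,0,0,0,0,0],
  [0.0073,-0.0328,0,0,0,0,0],
  [0.009,-0.0358,0,0,0,0,0],
  [0.0108,-0.0387,0,0,0,0,0],
  [0.0128,-0.0415,0,0,0,0,0],
  [0.0149,-0.0442,0,0,0,0,0],
  [0.0171,-0.0467,0,0,0,0,0],
  [0.0195,-0.0492,0,0,0,0,0],
  [0.022,-0.0515,0,0,0,0,0],
  [0.0246,-0.0537,0,0,0,0,0],
  [0.0273,-0.0557,0,0,0,0,0],
  [0.0301,-0.0576,0,0,0,0,0],
])

```text
clock: 16.87
ee_pos: [0.4502, 0.2309, 0.1824]
tool_rot: [[0.949, 0.316, -0.003], [0.316, -0.949, -0.0], [-0.003, -0.001, -1.0]]
force: [-7.5, 4.2, 12.9]
gripper_width: 0.0241
grasp_force: 60.2
```

apply_moves([
  [0.0029,-0.0017,0,0,0,0,0],
  [0.0059,-0.0033,0,0,0,0,0],
  [0.009,-0.0048,0,0,0,0,0],
  [0.0122,-0.006,0,0,0,0,0],
  [0.0154,-0.0071,0,0,0,0,0],
  [0.0187,-0.0081,0,0,0,0,0],
  [0.022,-0.0088,0,0,0,0,0],
  [0.0253,-0.0094,0,0,0,0,0],
  [0.0287,-0.0098,0,0,0,0,0],
  [0.0321,-0.0101,0,0,0,0,0],
  [0.0355,-0.0101,0,0,0,0,0],
  [0.0389,-0.01,0,0,0,0,0],
  [0.0423,-0.0097,0,0,0,0,0],
  [0.0457,-0.0092,0,0,0,0,0],
  [0.049,-0.0085,0,0,0,0,0],
  [0.0523,-0.0077,0,0,0,0,0],
  [0.0556,-0.0067,0,0,0,0,0],
  [0.0588,-0.0055,0,0,0,0,0],
  [0.0619,-0.0042,0,0,0,0,0],
  [0.0649,-0.0027,0,0,0,0,0],
])

```text
clock: 18.53
ee_pos: [0.5128, 0.2545, 0.1826]
tool_rot: [[0.949, 0.316, 0.0], [0.316, -0.949, 0.001], [0.001, -0.001, -1.0]]
force: [-0.0, 5.6, 6.0]
gripper_width: 0.0233
grasp_force: 59.5
```

apply_moves([
  [0.003,0.0017,0,0,0,0,0],
  [0.0059,0.0035,0,0,0,0,0],
  [0.0086,0.0054,0,0,0,0,0],
  [0.0113,0.0075,0,0,0,0,0],
  [0.0139,0.0098,0,0,0,0,0],
  [0.0163,0.0121,0,0,0,0,0],
  [0.0186,0.0146,0,0,0,0,0],
  [0.0208,0.0172,0,0,0,0,0],
  [0.0229,0.02,0,0,0,0,0],
  [0.0248,0.0228,0,0,0,0,0],
  [0.0265,0.0257,0,0,0,0,0],
  [0.0281,0.0287,0,0,0,0,0],
  [0.0295,0.0318,0,0,0,0,0],
  [0.0308,0.035,0,0,0,0,0],
  [0.0319,0.0382,0,0,0,0,0],
  [0.0328,0.0414,0,0,0,0,0],
  [0.0336,0.0448,0,0,0,0,0],
  [0.0342,0.0481,0,0,0,0,0],
  [0.0346,0.0515,0,0,0,0,0],
  [0.0348,0.0549,0,0,0,0,0],
])

```text
clock: 20.2
ee_pos: [0.5621, 0.2133, 0.1824]
tool_rot: [[0.949, 0.317, -0.002], [0.317, -0.949, 0.0], [-0.001, -0.001, -1.0]]
force: [-2.8, 4.4, 8.2]
gripper_width: 0.0236
grasp_force: 59.9
```

apply_moves([
  [0.0001,0.0034,0,0,0,0,0],
  [-0.0001,0.0068,0,0,0,0,0],
  [-0.0004,0.0102,0,0,0,0,0],
  [-0.0009,0.0136,0,0,0,0,0],
  [-0.0015,0.0169,0,0,0,0,0],
  [-0.0023,0.0202,0,0,0,0,0],
  [-0.0033,0.0235,0,0,0,0,0],
  [-0.0045,0.0266,0,0,0,0,0],
  [-0.0059,0.0298,0,0,0,0,0],
  [-0.0073,0.0328,0,0,0,0,0],
  [-0.009,0.0358,0,0,0,0,0],
  [-0.0108,0.0387,0,0,0,0,0],
  [-0.0128,0.0415,0,0,0,0,0],
  [-0.0149,0.0442,0,0,0,0,0],
  [-0.0171,0.0467,0,0,0,0,0],
  [-0.0195,0.0492,0,0,0,0,0],
  [-0.022,0.0515,0,0,0,0,0],
  [-0.0246,0.0537,0,0,0,0,0],
  [-0.0273,0.0557,0,0,0,0,0],
  [-0.0301,0.0576,0,0,0,0,0],
])

```text
clock: 21.87
ee_pos: [0.5512, 0.1488, 0.1824]
tool_rot: [[0.949, 0.316, -0.003], [0.316, -0.949, 0.0], [-0.002, -0.001, -1.0]]
force: [-3.9, 5.0, 9.8]
gripper_width: 0.0236
grasp_force: 60.2
```

apply_moves([
  [-0.0029,0.0017,0,0,0,0,0],
  [-0.0059,0.0033,0,0,0,0,0],
  [-0.009,0.0048,0,0,0,0,0],
  [-0.0122,0.006,0,0,0,0,0],
  [-0.0154,0.0071,0,0,0,0,0],
  [-0.0187,0.0081,0,0,0,0,0],
  [-0.022,0.0088,0,0,0,0,0],
  [-0.0253,0.0094,0,0,0,0,0],
  [-0.0287,0.0098,0,0,0,0,0],
  [-0.0321,0.0101,0,0,0,0,0],
  [-0.0355,0.0101,0,0,0,0,0],
  [-0.0389,0.01,0,0,0,0,0],
  [-0.0423,0.0097,0,0,0,0,0],
  [-0.0457,0.0092,0,0,0,0,0],
  [-0.049,0.0085,0,0,0,0,0],
  [-0.0523,0.0077,0,0,0,0,0],
  [-0.0556,0.0067,0,0,0,0,0],
  [-0.0588,0.0055,0,0,0,0,0],
  [-0.0619,0.0042,0,0,0,0,0],
  [-0.0649,0.0027,0,0,0,0,0],
])

```text
clock: 23.53
ee_pos: [0.492, 0.1261, 0.1825]
tool_rot: [[0.949, 0.316, 0.001], [0.316, -0.949, 0.001], [0.001, -0.0, -1.0]]
force: [2.5, 4.9, 5.2]
gripper_width: 0.0231
grasp_force: 59.8
```

apply_moves([
  [-0.003,-0.0017,0,0,0,0,0],
  [-0.0059,-0.0035,0,0,0,0,0],
  [-0.0086,-0.0054,0,0,0,0,0],
  [-0.0113,-0.0075,0,0,0,0,0],
  [-0.0139,-0.0098,0,0,0,0,0],
  [-0.0163,-0.0121,0,0,0,0,0],
  [-0.0186,-0.0146,0,0,0,0,0],
  [-0.0208,-0.0172,0,0,0,0,0],
  [-0.0229,-0.02,0,0,0,0,0],
  [-0.0248,-0.0228,0,0,0,0,0],
  [-0.0265,-0.0257,0,0,0,0,0],
  [-0.0281,-0.0287,0,0,0,0,0],
  [-0.0295,-0.0318,0,0,0,0,0],
  [-0.0308,-0.035,0,0,0,0,0],
  [-0.0319,-0.0382,0,0,0,0,0],
  [-0.0328,-0.0414,0,0,0,0,0],
  [-0.0335,-0.0443,0,0,0,0,0],
  [-0.034,-0.0468,0,0,0,0,0],
  [-0.0343,-0.0488,0,0,0,0,0],
  [-0.0345,-0.0505,0,0,0,0,0],
])

```text
clock: 25.2
ee_pos: [0.4428, 0.1619, 0.1824]
tool_rot: [[0.949, 0.317, -0.001], [0.317, -0.949, -0.002], [-0.001, 0.001, -1.0]]
force: [-0.7, -0.9, 9.3]
gripper_width: 0.0236
grasp_force: 60.2
```

apply_moves([
  [-0.0001,-0.0015,0,0,0,0,0],
  [-0.0002,-0.0028,0,0,0,0,0],
  [-0.0003,-0.0038,0,0,0,0,0],
  [-0.0003,-0.0044,0,0,0,0,0],
  [-0.0003,-0.0044,0,0,0,0,0],
  [-0.0003,-0.0044,0,0,0,0,0],
  [-0.0003,-0.0044,0,0,0,0,0],
  [-0.0003,-0.0044,0,0,0,0,0],
])

```text
clock: 25.87
ee_pos: [0.4409, 0.1659, 0.1824]
tool_rot: [[0.949, 0.317, -0.001], [0.317, -0.949, -0.002], [-0.002, 0.001, -1.0]]
force: [-2.4, -1.0, 8.8]
gripper_width: 0.0235
grasp_force: 60.2
```

```bash
python3 - <<'E'
from h import *
from workcell import sensors,viewer
s=sensors.get_state();print(s['clock'],s['ee_pos'],s['force'])
d=s['ee_pos'][:2]-[.5018,.19];print(np.hypot(*d),np.degrees(np.arctan2(d[1],d[0])))
f=viewer.grab_frame("wrist");np.savez("w3.npz",**f);cv2.imwrite("pics/w3.png",f['pixels'][:,:,::-1])
E
```

```text
25.8667 [0.44092934 0.16591937 0.18239934] [-2.44744407 -1.03294049  8.82132316]
0.0654607779101606 -158.4160883618833
```

View pics/w3.png

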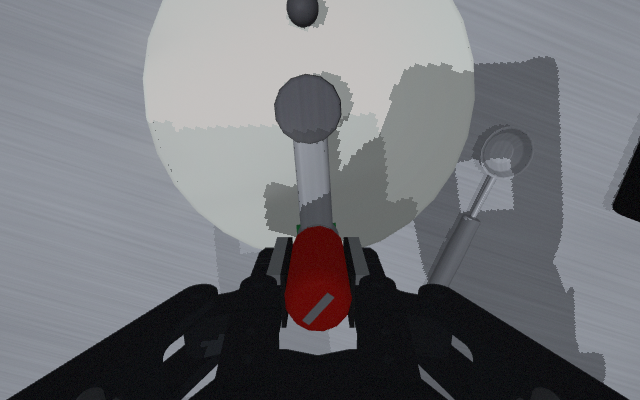

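The arm runs from the hub (308,108) to the knob (318,280), covers the green mark and lines up with the roller at (302,10). So it is parked, and I release and lift.

apply_moves([
  [0,0,0,0,0,0,0.3],
  [0,0,0,0,0,0,0.5],
  [0,0,0,0,0,0,0.8],
  [0,0,0,0,0,0,1],
  [0,0,0,0,0,0,1],
  [0,0,0,0,0,0,1],
  [0,0,0,0,0,0,1],
  [0,0,0,0,0,0,1],
  [0,0,-0.01,0,0,0,1],
  [0,0,-0.03,0,0,0,1],
  [0,0,-0.05,0,0,0,1],
  [0,0,-0.08,0,0,0,1],
  [-0.01,0,-0.11,0,0,0,1],
  [-0.03,0,-0.13,0,0,0,1],
  [-0.05,0,-0.14,0,0,0,1],
  [-0.05,0,-0.14,0,0,0,1],
  [-0.05,0,-0.14,0,0,0,1],
  [-0.05,0,-0.14,0,0,0,1],
])

```text
clock: 27.42
ee_pos: [0.3944, 0.151, 0.3225]
tool_rot: [[0.949, 0.316, 0.001], [0.316, -0.949, 0.0], [0.001, -0.0, -1.0]]
force: [0.3, 0.8, 0.2]
gripper_width: 0.0855
grasp_force: 0.0
```

```bash
python3 - <<'E'
from h import *
from workcell import sensors,viewer
f=viewer.grab_frame("wrist");cv2.imwrite("pics/w4.png",f['pixels'][:,:,::-1])
rg=f['range_z'];uu,vv=np.meshgrid(np.arange(640),np.arange(400))
C=np.stack([(uu-f['cx'])/f['fx']*rg,(vv-f['cy'])/f['fy']*rg,rg],-1)@f['orientation'].T+f['xyz']
b=(np.hypot(C[...,0]-.502,C[...,1]-.19)<.1)&(rg>0)
k=C[b&(C[...,2]>.219)&(C[...,2]<.232)][:,:2].mean(0);h=C[b&(C[...,2]>.1755)&(C[...,2]<.182)&(np.hypot(C[...,0]-.502,C[...,1]-.19)<.02)][:,:2].mean(0)
print(k,h,np.degrees(np.arctan2(*(k-h)[::-1])))
E
```

```text
[0.44276815 0.16612531] [0.50226702 0.19045076] -157.7633473799449
```

View pics/w4.png

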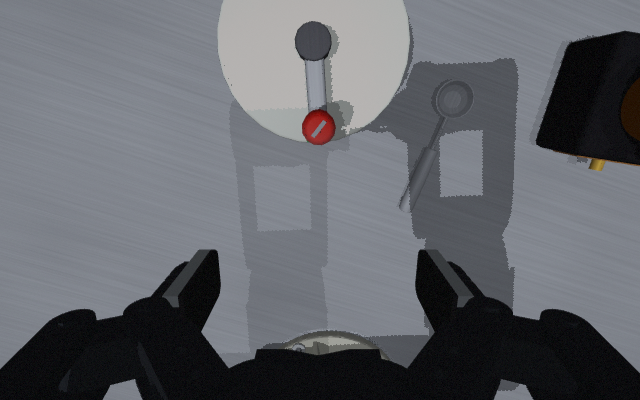

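The knob at (319,127) hides the green mark, the gripper is clear, and the crank angle is within about 1.5° of the mark.

```bash
python3 -c "
from workcell import arm
print(arm.sign_off())"
```

```text
the job is handed in; nothing more can be done
None
```

I wound the ice mill's crank clockwise over the heavy point twice at a steady pace of about one turn in 10 s. It is parked within about 1.5° of the green mark, released, and handed in at about 27 s; the coffee mill was not touched.

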